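# Switch over the tool controller with a screwdriver

### The arm

A 6-joint arm with a two-finger parallel gripper is mounted at the origin on the work surface; the furniture and walls round the work are solid. World frame = base frame: x ahead of the robot, y to its left, z up, the work surface at z = 0. Lengths are in m, angles in rad, forces in N, time in s.
With the tool pointing down it reaches from about 0.25 to 0.725 m from the base axis. Payload 4 kg.
Tool frame: the origin (TCP) lies midway between the tips of the shut fingers; the grasp point (between the pads) lies 19 mm behind it (bot.grip_point_offset is the distance from the TCP to the grasp point, in m); z points along the fingers, y is the line along which they close (so a half turn about z gives the same grasp; the last joint's range is limited). The gripper opens to 85 mm and grips with 20 to 120 N. Pads are 22 mm wide; open, the fingers measure 114 mm over their backs; the gripper's body (76 mm by 85 mm) begins 54 mm behind the grasp point. The pads swing forward as they close: fully open they stand 13 mm farther back than shut.
Start: joints at [-1.29, 0.241, 0.005, 1.335, 0, 1.571], TCP at [0.139, -0.48, 0.231] pointing down, gripper open.
Joint ranges: [-2.72, 2.72], [-1.05, 1.87], [-1.09, 1.28], [-1.99, 2.15], [-1.42, 1.44], [-3.14, 3.14]. Speed limits (rad/s): [2.79, 2.79, 3.14, 3.14, 3.14, 3.14].

### API

Orientations are given as a unit quaternion [x, y, z, w].
In Python, from workcell import bot gives the robot as it stands.
- The arm moves only by the tool step_arm, never from a script. Its argument "targets" is text: rows parted by semicolons, each of 7 numbers parted by spaces: the opening, from -1 (shut) to 1 (fully open), so that 0 is half open, then the shift along the world's x, y, z normalised to -1 to 1, where 1 is 0.5 m, then the turn, a rotation vector about the world's x, y, z normalised to -1 to 1, where 1 is pi/4 rad. In form: gripper x y z wx wy wz; .... A call has 1 to 10 rows; each row is the pose to reach, as a shift and turn from the pose commanded when the call began; what a row does not reach only later rows make up. A row lasts 1/12 s, in which the tool goes at most 41.7 mm and 7.16 degrees, less where a joint would pass 70% of its speed; a pose out of reach is approached as far as the arm can. A call with a number of a shift or a turn outside -1 to 1 is refused whole. A call with a gripper value outside its range is refused whole. The fingers move at their own pace and stop on an object; the grip force is fixed at half the most. Time passes only in rows, so rows that repeat a pose let the fingers close. It gives the time, the measured TCP pose, the force, the opening and the grip force at its end, in the units of the state.
- bot.get_obs(): the state, without advancing time (a new reading comes with each control period).
- bot.camera(name): name is "scene" or "side" or "wrist"; returns the picture (480x640x3 uint8, red, green, blue); there is no depth.
- bot.camera_info(name): a dict with "vertical_fov" (degrees; the focal length in pixels is half the picture's height over the tangent of half this angle, whatever the lens; pixels are square), "cx", "cy" (the principal point, pixels), "pose" (4x4, takes a point from camera to world coordinates). Camera axes: x right, y up, looking along -z (the intrinsics and any distortion apply to the point x, -y, -z); pixel columns grow to the right and rows downward; lengths in m; the calibration is good to about 2 mm. A picture is of the moment at which its call begins: read the wrist's pose just before it. camera_info takes no time and is no camera call; for the wrist camera it gives the pose at the moment of the call.
- bot.job_done(): hands the job in; it is judged then, once.
The state is a dict: "clock": time; "joint_pos": joint angles; "joint_vel": joint speeds; "tau": joint torques, N m; "eef_pos": TCP position; "tool_rot": TCP orientation; "ft_force": force on the tool from outside, world axes, zero at the start; "ft_torque": the same for the moment, N m; "grip_width": finger opening in m; "grasp_force": force on a finger pad.
Only numpy, scipy, OpenCV 4.12 (cv2) and the standard library are available. Lean on these libraries where they do the work, as an engineer would, in place of code of your own. Each camera call takes 0.05 s, during which the arm holds its last target. There are 200 camera calls.

### The job

Take the big flat screwdriver out of its wooden stand and use its blade to turn the slotted selector on the sloping control box a quarter turn clockwise, all the way to its stop, so that its pointer faces the long mark on the right. Then put the screwdriver back in the stand, upright and fully down. Do not touch the selector with the fingers, and leave the other things on the table where they are.

Things in the scene. Friction and masses are not known exactly. Their poses are not given: they have to be found in the camera images.
- driver_handle (a point): Centre of the handle of the flat screwdriver (loose, 167 mm long, 0.12 kg), upright in the stand, blade down. Handle black, 28 mm square with rounded edges, flat for 33 mm each way from here. Axes: z from blade to handle end, x along the blade's width, y its thickness; x and y are square to the handle's flats. The blade's end lies 127 mm from here along -z.
- driver_tip (a point): End of the screwdriver's blade, on its axis; same axes. Blade 16 mm wide (x), 3.6 mm thick (y), 16 mm long, then a round shaft 8.4 mm thick up to the handle's shoulder (29 mm across) 85 mm from the end.
- stand_mouth (a point): Centre of the hole's mouth in the top of the stand, a fixed dark wooden block 66 x 66 mm and 95 mm high. Round hole 22 mm wide, 90 mm deep. The handle's shoulder rests on the top round the hole, so that the blade's end is then 85 mm below this point. z points up.
- selector_slot (a point): Centre of the slot's floor in the selector, a steel disc 38 mm wide, 13.5 mm high, on the control box's sloping panel, whose outward normal is 35 degrees from vertical, towards the box's front. Axes turn with the disc: z the outward normal, x along the slot towards the black pointer. Slot 26 mm long, closed at its ends, 8.5 mm wide, 8.5 mm deep, the upper 2.5 mm flared to 13.5 mm wide.
- selector (a joint): Angle of the selector in rad, clockwise as seen when looking at the panel. 0: pointer to the short mark up the panel; 1.571: pointer to the long mark at the right, at its stop. Starts between 0 and 0.2, turns against friction (0.05 N m) and stays where left. The blade has about 20 degrees of play in the slot either way, so must turn that much farther.
- control_box: The fixed grey control box, about 125 x 150 mm and 120 mm high, origin at the centre of its underside; x points away from its front, z up. The front faces the robot's side of the table, turned up to 20 degrees either way. Behind it a rotary tool hangs from a mast at about x 0.61, y -0.14, from 0.36 m above the table upwards: swing the arm past on the robot's side.
- glue_bottle_c (a point): Bystander: small white glue bottle with green cap, loose, 31 mm across, 84 mm high; its centre.
- pliers_dark_c (a point): Bystander: pliers lying flat, loose, 148 mm long, 12 mm high; their centre.
- wood_block_c (a point): Bystander: wooden block, loose, 40 x 60 x 30 mm; its centre.
- stand: The fixed wooden stand, origin at the centre of its underside, z up.
- screwdriver: The screwdriver; origin at the end of its blade, axes as for its handle.
Not all that is in view belongs to the job. What is shaped like the stand but yellow is not meant. What is meant by the screwdriver is not red, and is the smaller of those in its own colour.

How it is judged:
By the outcome, as a careful person would: the job done as asked, in the order asked, and still so for the second after the job is handed in, with the robot touching nothing.
It also fails if it takes over 53 s, if anything falls off the work surface, if the arm or the gripper's body presses on something with over 40 N, if the wrist force passes 120 N, or if a joint passes its speed limit or range.

## Working session

There is one attempt and no reset: what is moved stays moved. The work goes in short steps, Python scripts to look and compute and a tool call to move; the robot and the scene stay as the last step left them, time stands still between calls to the robot, and variables do not carry over. Pictures are saved under pics/ and viewed, at most 10 in all, crops included, and the job is handed in when it is done.

Besides the shell and the picture viewer there is one more tool, called after ">>>" as a command line: name --argument value ..., lists and objects as JSON in quotes. step_arm: Moves the arm, as the interface text tells. Scaled input: -1 to 1 covers 0.5 m each way for a shift and pi/4 rad each way for a turn. Its arguments: {"type":"object","properties":{"targets":{"type":"string"}},"required":["targets"]}

```bash
mkdir -p pics; python3 - <<'E'
from workcell import bot
import cv2,numpy as np
np.set_printoptions(precision=4,suppress=True)
o=bot.get_obs();print(o)
for n in("scene","side","wrist"):
    i=bot.camera_info(n);print(n,i)
    cv2.imwrite(f"pics/{n}0.png",bot.camera(n)[:,:,::-1])
E
ls
```

```text
{'clock': 0.0, 'joint_pos': array([-1.29  ,  0.2414,  0.0038,  1.3352, -0.    ,  1.5708]), 'joint_vel': array([ 0.0008, -0.0001, -0.0024, -0.0007, -0.    , -0.0007]), 'tau': array([  0.0001, -37.2316,  25.2409,   0.0168,  -0.    ,   0.    ]), 'eef_pos': array([ 0.1384, -0.4798,  0.2304]), 'tool_rot': array([ 0.9902,  0.1399, -0.0002, -0.001 ]), 'ft_force': array([ 0.2634, -0.0599, -0.3002]), 'ft_torque': array([-0.0222,  0.0089,  0.0015]), 'grasp_force': 0.0, 'grip_width': 0.0849758323130376}
scene {'vertical_fov': 54.19641275987653, 'cx': 321.2993722043145, 'cy': 236.7316247245667, 'pose': array([[-0.8556,  0.2311, -0.4631, -0.0008],
       [-0.5171, -0.4187,  0.7465,  0.7063],
       [-0.0214,  0.8782,  0.4778,  0.54  ],
       [ 0.    ,  0.    ,  0.    ,  1.    ]])}
side {'vertical_fov': 57.22822835043726, 'cx': 320.5623921801657, 'cy': 251.33306177561843, 'pose': array([[ 0.9997,  0.0152, -0.0166,  0.4085],
       [-0.0222,  0.5419, -0.8401, -0.6452],
       [-0.0038,  0.8403,  0.5421,  0.5723],
       [ 0.    ,  0.    ,  0.    ,  1.    ]])}
wrist {'vertical_fov': 58.820051021630164, 'cx': 323.0279559052329, 'cy': 236.22020792060155, 'pose': array([[ 0.2781,  0.9077,  0.3143,  0.2194],
       [-0.9606,  0.2635,  0.0888, -0.4556],
       [-0.0022, -0.3266,  0.9452,  0.3731],
       [ 0.    ,  0.    ,  0.    ,  1.    ]])}
pics
```

View pics/scene0.png

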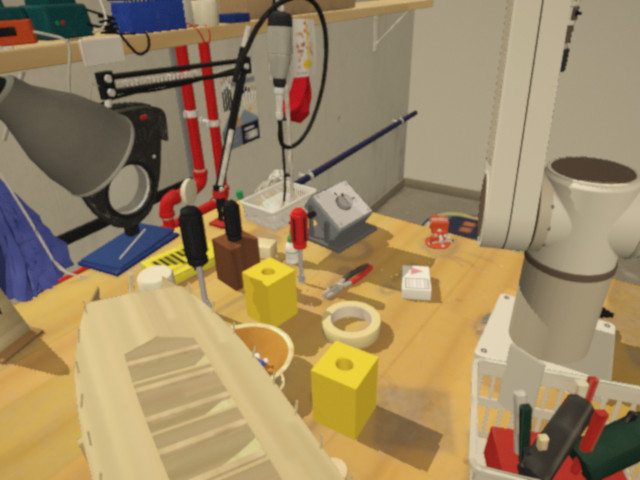

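View pics/side0.png

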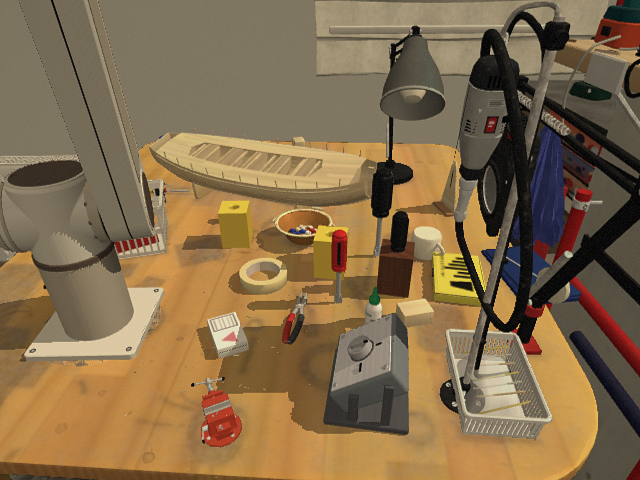

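The candidates for the screwdriver are:
- The large black one, free-standing, at scene (193,235) and side (381,190).
- The smaller black one in the dark wooden stand, at scene (233,220) and side (400,230).
- The red one, at scene (300,230) and side (340,250).

I choose the black one in the brown stand. The selector is at scene (344,201) and side (361,348). The yellow blocks are decoys. Next I'll check these in close crops.

```bash
python3 - <<'E'
import cv2,numpy as np
s=cv2.imread('pics/side0.png');c=cv2.imread('pics/scene0.png')
f=lambda im,x,y,w,h,k:cv2.resize(im[y:y+h,x:x+w],None,fx=k,fy=k,interpolation=cv2.INTER_CUBIC)
# each 400x300
a=np.vstack([np.hstack([f(s,360,200,80,60*5//5,5)[:300],f(s,320,310,100,75,4)]),np.hstack([f(c,200,190,80,60,5),f(c,300,170,80,60,5)])])
cv2.imwrite('pics/crop1.png',a)
a=np.hstack([f(s,365,235,60,70,6),f(c,205,225,60,70,6)]);cv2.imwrite('pics/crop2.png',a)
E
```

```text
(no output)
```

View pics/crop1.png

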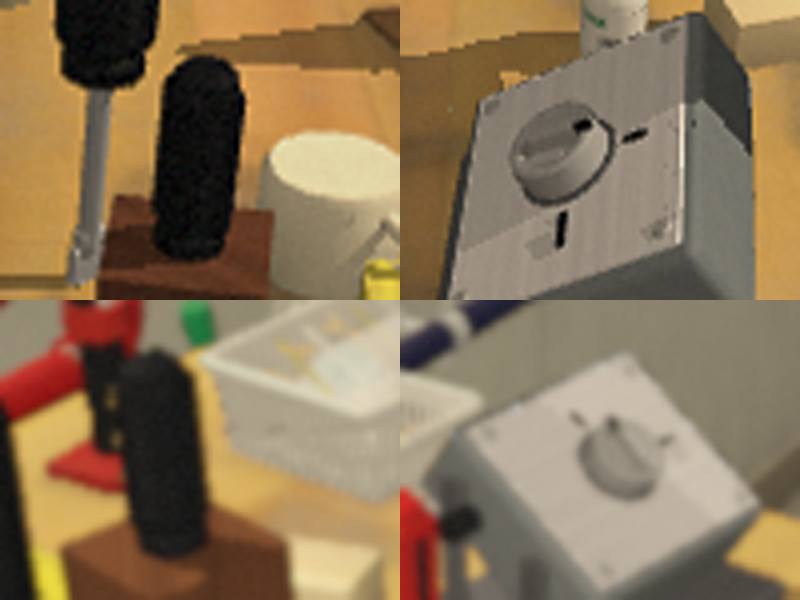

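View pics/crop2.png

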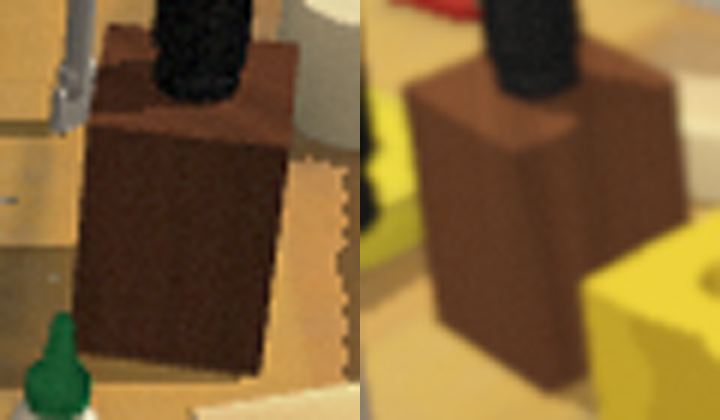

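The crops confirm the smaller black screwdriver in the brown stand. In side its handle runs from (399.6,211.6) to (399,251.4). The disc's top centre is at side (358.7,345) and scene (345.6,202.4). The marks are at side (360.2,367.5) for the long one and (378.7,343.5) for the short one.

```bash
cat > h.py <<'E'
from workcell import bot
import numpy as np
from scipy.spatial.transform import Rotation as R
from scipy.optimize import least_squares
np.set_printoptions(precision=4,suppress=True)
def ray(n,uv,info=None):
    i=info or bot.camera_info(n);f=240/np.tan(np.radians(i["vertical_fov"])/2);T=np.array(i["pose"])
    d=T[:3,:3]@np.array([(uv[0]-i["cx"])/f,-(uv[1]-i["cy"])/f,-1]);return T[:3,3],d/np.linalg.norm(d)
def atz(n,uv,z,info=None):
    p,d=ray(n,uv,info);return p+d*(z-p[2])/d[2]
def tri(*rs):
    A=sum(np.eye(3)-np.outer(d,d) for p,d in rs);b=sum((np.eye(3)-np.outer(d,d))@p for p,d in rs)
    x=np.linalg.solve(A,b);return x,[round(np.linalg.norm((np.eye(3)-np.outer(d,d))@(x-p))*1000,1) for p,d in rs]
E
python3 - <<'E'
from h import *
S,C="side","scene"
for n,a,b in [("handle c",(399.7,231.5),(233,220.6)),("disc",(358.7,345),(345.6,202.4)),("long",(360.2,367.5),(353,198)),("short",(378.7,343.5),(335.4,193.6))]:
    print(n,*tri(ray(S,a),ray(C,b)))
P=[atz(S,u,.095) for u in[(382.8,239.5),(414.5,242.2),(413.3,259.5),(379.7,255.3)]]
print(np.array(P),np.mean(P,0),[np.linalg.norm(P[i]-P[i-1]) for i in range(4)])
Q=[atz(C,u,.095) for u in[(213.3,240),(231.3,250),(257,238.3)]];print(np.array(Q),(Q[0]+Q[2])/2)
print(atz(S,(377.5,293.3),0),atz(S,(408.3,297.5),0),atz(C,(236.7,290),0))
E
```

```text
handle c [0.5784 0.0992 0.1347] [np.float64(1.0), np.float64(1.0)]
disc [ 0.4733 -0.1647  0.0914] [np.float64(2.1), np.float64(2.1)]
long [ 0.4732 -0.2039  0.0866] [np.float64(0.6), np.float64(0.6)]
short [ 0.5033 -0.1731  0.1033] [np.float64(0.3), np.float64(0.3)]
[[0.554  0.1363 0.095 ]
 [0.6178 0.1238 0.095 ]
 [0.6026 0.0602 0.095 ]
 [0.5394 0.0768 0.095 ]] [0.5785 0.0993 0.095 ] [np.float64(0.06132861916158316), np.float64(0.06506500025695633), np.float64(0.06543511745943893), np.float64(0.06532689391049197)]
[[0.611  0.126  0.095 ]
 [0.5533 0.139  0.095 ]
 [0.5391 0.0783 0.095 ]] [0.5751 0.1022 0.095 ]
[0.5414 0.0767 0.    ] [0.603  0.0611 0.    ] [0.5557 0.1361 0.    ]
```

View pics/wrist0.png

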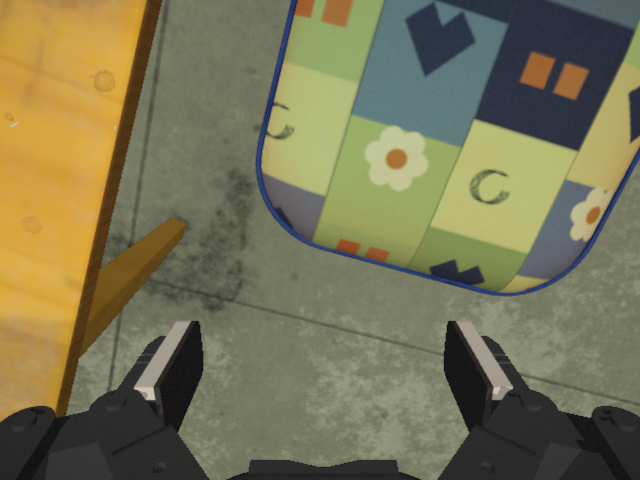

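>>> step_arm --targets "1 0.5 0.9 0.2 0 0 0;1 0.5 0.9 0.2 0 0 0;1 0.5 0.9 0.2 0 0 0;1 0.5 0.9 0.2 0 0 0;1 0.5 0.9 0.2 0 0 0;1 0.5 0.9 0.2 0 0 0;1 0.5 0.9 0.2 0 0 0;1 0.5 0.9 0.2 0 0 0;1 0.5 0.9 0.2 0 0 0;1 0.5 0.9 0.2 0 0 0"

```text
clock: 0.98
eef_pos: [0.3374, -0.1209, 0.3112]
tool_rot: [0.99, 0.14, 0.0, 0.0]
ft_force: [1.1, -1.0, -0.2]
grip_width: 0.0854
grasp_force: 0.0
```

```bash
python3 - <<'E'
from h import *
o=bot.get_obs();print(o['clock'],o['joint_pos'],o['eef_pos'],o['tool_rot'])
print("red",tri(ray("side",(340,250)),ray("scene",(300,232))),"big",tri(ray("side",(382,190)),ray("scene",(194,235))))
E
```

```text
0.9833 [-0.3441 -0.0667 -0.1301  1.5069 -0.0001  2.5171] [ 0.3374 -0.1209  0.3112] [0.9902 0.1398 0.0002 0.0001]
red (array([0.4559, 0.0534, 0.1212]), [np.float64(3.9), np.float64(3.9)]) big (array([0.5574, 0.2208, 0.1667]), [np.float64(2.2), np.float64(2.2)])
```

>>> step_arm --targets "1 0.36 0.26 -0.04 0 0 1;1 0.36 0.26 -0.04 0 0 1;1 0.36 0.26 -0.04 0 0 1;1 0.36 0.26 -0.04 0 0 1;1 0.36 0.26 -0.04 0 0 1;1 0.36 0.26 -0.04 0 0 1;1 0.36 0.26 -0.04 0 0 1"

```text
clock: 1.57
eef_pos: [0.5194, 0.0098, 0.2884]
tool_rot: [0.859, 0.512, -0.001, -0.001]
ft_force: [0.4, 0.4, -0.3]
grip_width: 0.0856
grasp_force: 0.0
```

>>> step_arm --targets "1 0 0 0 0 0 1;1 0 0 0 0 0 1;1 0 0 0 0 0 1;1 0 0 0 0 0 1;1 0 0 0 0 0 1;1 0 0 0 0 0 1;1 0 0 0 0 0 1"

```text
clock: 2.15
eef_pos: [0.517, 0.0071, 0.2903]
tool_rot: [0.599, 0.801, -0.0, -0.0]
ft_force: [-0.6, -1.0, -0.1]
grip_width: 0.0851
grasp_force: 0.0
```

>>> step_arm --targets "1 0 0 0 0 0 1;1 0 0 0 0 0 1;1 0 0 0 0 0 1;1 0 0 0 0 0 1;1 0 0 0 0 0 1;1 0 0 0 0 0 1;1 0 0 0 0 0 1"

```text
clock: 2.73
eef_pos: [0.517, 0.0071, 0.2903]
tool_rot: [0.247, 0.969, -0.0, -0.0]
ft_force: [-0.5, -0.3, -0.2]
grip_width: 0.0856
grasp_force: 0.0
```

>>> step_arm --targets "1 0 0 0 0 0 0.8;1 0 0 0 0 0 0.8;1 0 0 0 0 0 0.8;1 0 0 0 0 0 0.8;1 0 0 0 0 0 0.8;1 0 0 0 0 0 0.8;1 0 0 0 0 0 0.8"

```text
clock: 3.32
eef_pos: [0.517, 0.0071, 0.2904]
tool_rot: [-0.06, 0.998, 0.0, -0.0]
ft_force: [0.0, 0.1, 1.0]
grip_width: 0.0856
grasp_force: 0.0
```

```bash
python3 - <<'E'
from h import *
import cv2
o=bot.get_obs();print(o['clock'],o['joint_pos'],o['eef_pos'],o['tool_rot'])
i=bot.camera_info("wrist");im=bot.camera("wrist");np.save("w1.npy",i["pose"]);cv2.imwrite("pics/w1.png",im[:,:,::-1])
f=240/np.tan(np.radians(i["vertical_fov"])/2);T=np.array(i["pose"])
for p in([.5775,.0995,.177],[.5775,.0995,.095]):
    q=T[:3,:3].T@(np.array(p)-T[:3,3]);print(i["cx"]+f*q[0]/-q[2],i["cy"]-f*q[1]/-q[2])
print(i)
E
```

```text
3.3167 [ 0.0138  0.2594  0.1823  1.4945 -0.     -0.1069] [0.517  0.0071 0.2904] [-0.0603  0.9982  0.     -0.0004]
443.8432707223217 328.4987774816883
418.4987858165109 278.5324506266204
{'vertical_fov': 58.820051021630164, 'cx': 323.0279559052329, 'cy': 236.22020792060155, 'pose': array([[-0.1214, -0.9388, -0.3222,  0.4338],
       [ 0.9926, -0.1148, -0.0397, -0.0018],
       [ 0.0003, -0.3247,  0.9458,  0.4331],
       [ 0.    ,  0.    ,  0.    ,  1.    ]])}
```

View pics/w1.png

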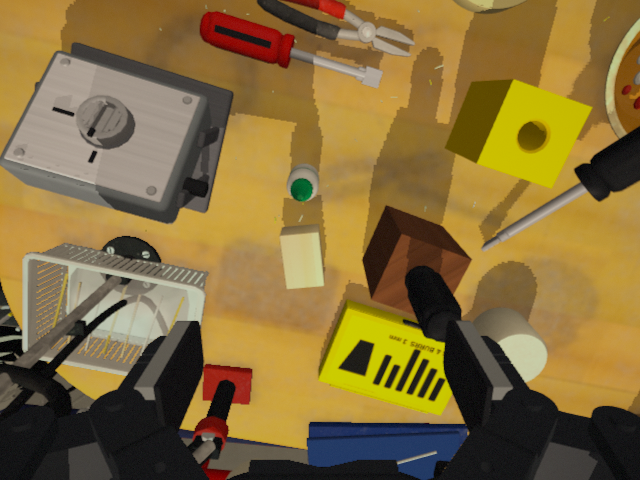

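The wrist picture shows these things:
- The control box is at upper left, with the disc centre near (103,120), the long mark at (62,105) and the short mark at (93,157).
- The brown stand with the black handle is at (435,290).
- The glue bottle is at (303,183), the wooden block at (302,257) and the pliers at (345,22).

Next I'll move over the handle to read its yaw.

>>> step_arm --targets "1 0.2 0.18 0 0 0 0;1 0.2 0.18 0 0 0 0;1 0.2 0.18 0 0 0 0;1 0.2 0.18 0 0 0 0;1 0.2 0.18 0 0 0 0"

```text
clock: 3.78
eef_pos: [0.6186, 0.0995, 0.2882]
tool_rot: [-0.062, 0.998, 0.0, -0.001]
ft_force: [-0.5, -0.3, -0.3]
grip_width: 0.0853
grasp_force: 0.0
```

```bash
python3 - <<'E'
from h import *
import cv2
o=bot.get_obs();print(o['clock'],o['joint_pos'],o['eef_pos'],o['tool_rot'])
i=bot.camera_info("wrist");im=bot.camera("wrist");print(i["pose"])
f=240/np.tan(np.radians(i["vertical_fov"])/2);T=np.array(i["pose"])
q=T[:3,:3].T@(np.array([.5775,.0995,.177])-T[:3,3]);u,v=i["cx"]+f*q[0]/-q[2],i["cy"]-f*q[1]/-q[2];print(u,v)
x,y=int(u)-80,max(0,int(v)-60);print(x,y)
c=cv2.resize(im[y:y+120,x:x+160,::-1],None,fx=5,fy=5,interpolation=cv2.INTER_CUBIC)
cv2.imwrite("pics/w2.png",cv2.convertScaleAbs(255*(c/255.)**.45))
E
```

```text
3.7833 [0.1593 0.5003 0.5297 1.6027 0.0004 0.0346] [0.6186 0.0995 0.2882] [-0.0623  0.9981  0.0001 -0.0013]
[[-0.1253 -0.939  -0.3204  0.5357]
 [ 0.9921 -0.1185 -0.0409  0.0903]
 [ 0.0005 -0.323   0.9464  0.4309]
 [ 0.      0.      0.      1.    ]]
329.3539415300065 166.36688469365515
249 106
```

View pics/w2.png

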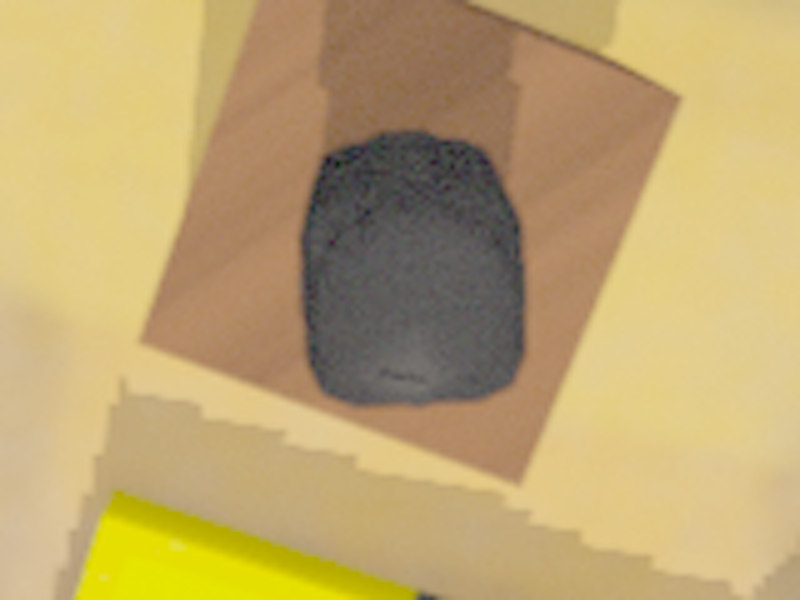

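The handle's flats lie along the image axes to within a few degrees, with its centre near crop x 413. That is about 1 mm from the prediction, and the gripper's closing line already matches. I'll go down and grasp.

>>> step_arm --targets "1 -0.082 0.003 0 0 0 0;1 -0.082 0.003 0 0 0 0;1 -0.082 0.003 -0.08 0 0 0;1 -0.082 0.003 -0.16 0 0 0;1 -0.082 0.003 -0.24 0 0 0;1 -0.082 0.003 -0.30 0 0 0;1 -0.082 0.003 -0.34 0 0 0;1 -0.082 0.003 -0.34 0 0 0"

```text
clock: 4.5
eef_pos: [0.5714, 0.0967, 0.1167]
tool_rot: [-0.061, 0.998, -0.001, -0.005]
ft_force: [-1.1, 0.2, 0.6]
grip_width: 0.0852
grasp_force: 0.0
```

>>> step_arm --targets "-1 0 0 0 0 0 0;-1 0 0 0 0 0 0;-1 0 0 0 0 0 0;-1 0 0 0 0 0 0;-1 0 0 0 0 0 0;-1 0 0 0 0 0 0;-1 0 0 0 0 0 0;-1 0 0 0 0 0 0"

```text
clock: 5.17
eef_pos: [0.5773, 0.0988, 0.1228]
tool_rot: [-0.062, 0.998, 0.0, 0.002]
ft_force: [-0.9, -0.2, 6.7]
grip_width: 0.0276
grasp_force: 58.6
```

>>> step_arm --targets "-1 0 0 0.06 0 0 0;-1 0 0 0.12 0 0 0;-1 0 0 0.18 0 0 0;-1 0 0 0.24 0 0 0;-1 0 0 0.28 0 0 0;-1 0 0 0.28 0 0 0;-1 0 0 0.28 0 0 0"

```text
clock: 5.75
eef_pos: [0.5769, 0.0988, 0.262]
tool_rot: [-0.062, 0.998, 0.0, 0.002]
ft_force: [0.7, 0.3, -2.5]
grip_width: 0.0273
grasp_force: 59.7
```

```bash
python3 - <<'E'
from h import *
import cv2
o=bot.get_obs();print(o['clock'],o['joint_pos'],o['eef_pos'],o['tool_rot'],o['grip_width'])
e=o['eef_pos'];tip=e-[0,0,.108];W=[]
for n in("side","scene"):
    i=bot.camera_info(n);im=bot.camera(n)
    f=240/np.tan(np.radians(i["vertical_fov"])/2);T=np.array(i["pose"])
    q=T[:3,:3].T@(tip-T[:3,3]);u,v=i["cx"]+f*q[0]/-q[2],i["cy"]-f*q[1]/-q[2];print(n,u,v)
    x,y=int(u)-40,int(v)-70;print(x,y)
    W.append(cv2.resize(im[y:y+110,x:x+80,::-1],None,fx=5,fy=5,interpolation=cv2.INTER_CUBIC))
cv2.imwrite("pics/t1.png",np.hstack(W))
E
```

```text
5.75 [ 0.1696  0.4032  0.3123  1.4768 -0.      0.0459] [0.5769 0.0988 0.262 ] [-0.0618  0.9981  0.0001  0.0015] 0.027325024488507484
side 399.51133498688046 223.41055949085836
359 153
scene 232.23830960859212 211.43893576536445
192 141
```

View pics/t1.png

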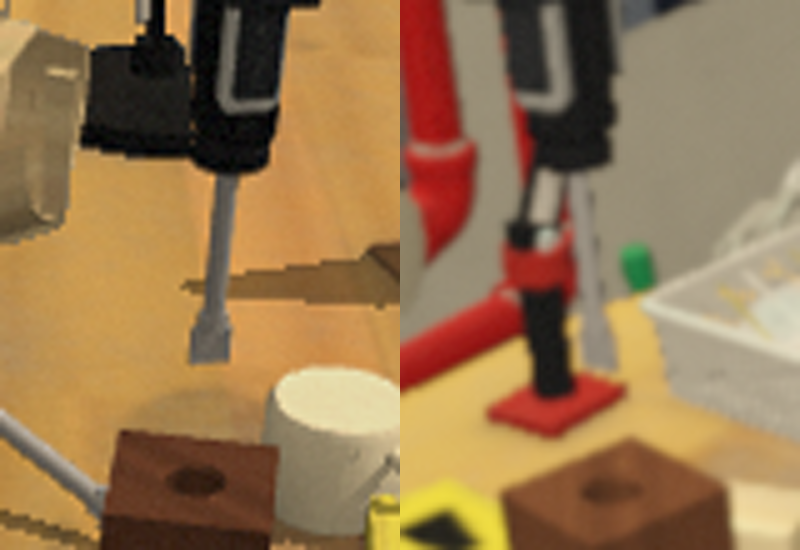

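In the side view the blade shows its full width, about 8 px. So the blade's x lies along the tool's x (heading about 7°), and the fingers grip across the thickness. The tip is at side (401,225.4) and scene (232,214.6). The mouth is at side (398.4,249.4) and scene (234.4,239).

```bash
cat > sel.py <<'E'
from h import *
I={n:bot.camera_info(n) for n in("side","scene","wrist")}
I["w1"]=dict(I["wrist"],pose=np.load("w1.npy"))
def proj(n,p):
    i=I[n];f=240/np.tan(np.radians(i["vertical_fov"])/2);T=np.array(i["pose"]);q=T[:3,:3].T@(p-T[:3,3]);return np.array([i["cx"]-f*q[0]/q[2],i["cy"]+f*q[1]/q[2]])
def frame(phi):
    t=np.radians(35);u=np.array([np.cos(phi),np.sin(phi),0]);z=np.array([0,0,1.])
    n=-np.sin(t)*u+np.cos(t)*z;up=np.cos(t)*u+np.sin(t)*z;r=np.cross(up,n);return n,up,r
def pts(x):
    P,phi,rl,rs,th,rp=x[:3],*x[3:8]
    n,up,r=frame(phi);c=P+.0135*n
    return dict(top=c,long=P+rl*r,short=P+rs*up,ptr=c+rp*(np.cos(th)*up+np.sin(th)*r))
E
python3 - <<'E'
from sel import *
print("tip",tri(ray("side",(401,225.4)),ray("scene",(232,214.6))),"mouth",tri(ray("side",(398.4,249.4)),ray("scene",(234.4,239))))
ob={"side":dict(top=(358.7,345),long=(360.2,367.5),short=(378.7,343.5),ptr=(366,341.3)),
"scene":dict(top=(345.6,202.4),long=(353,198),short=(335.4,193.6),ptr=(342.6,194.4)),
"w1":dict(top=(103,120),long=(62,105),short=(93,157),ptr=(91,131))}
def res(x):
    q=pts(x);return np.concatenate([(proj(n,q[k])-v) for n in ob for k,v in ob[n].items()])
s=least_squares(res,[.48,-.165,.087,-.1,.035,.035,.1,.013],loss="soft_l1",x_scale=.01)
print(s.x,np.degrees(s.x[[3,6]]));print(s.fun.reshape(-1,4,2));np.save("sel.npy",s.x);print(pts(s.x)["top"],frame(s.x[3])[0])
E
```

```text
tip (array([0.5794, 0.0994, 0.148 ]), [np.float64(1.5), np.float64(1.5)]) mouth (array([0.5801, 0.0995, 0.0931]), [np.float64(0.5), np.float64(0.5)])
[ 0.4819 -0.1669  0.086  -0.2633  0.0372  0.0277  0.2646  0.0139] [-15.0877  15.1586]
[[[-0.2625 -1.9738]
  [-1.132  -0.0885]
  [ 0.1113  0.6223]
  [-0.4527  0.9133]]

 [[-1.1862 -2.7671]
  [-0.1175  0.3373]
  [-0.364   0.502 ]
  [-0.5145  0.4077]]

 [[ 0.961  -1.4097]
  [-0.4393  3.6946]
  [-0.7564 -0.2552]
  [ 0.0028  0.3541]]]
[ 0.4745 -0.1649  0.0971] [-0.5538  0.1493  0.8192]
```

```bash
cat > go.py <<'E'
from sel import *
def target(x,th,h,d=.113):
    n,up,r=frame(x[3]);s=np.cos(th)*up+np.sin(th)*r
    z=-n;X=-s;Y=np.cross(z,X);return x[:3]+(.005+h+d)*n,R.from_matrix(np.c_[X,Y,z])
def delta(x,th,h,off=(0,0,0),o=None):
    o=o or bot.get_obs();p,q=target(x,th,h);rv=(q*R.from_quat(o['tool_rot']).inv()).as_rotvec()
    print("shift",(p+off-o['eef_pos'])/.5,"turn",rv/(np.pi/4),"tgt",p)
E
python3 - <<'E'
from go import *
delta(np.load("sel.npy"),.2,.07)
E
```

```text
shift [-0.3952 -0.4747 -0.0383] turn [ 0.0235 -0.7919 -0.7238] tgt [ 0.3778 -0.1388  0.24  ]
```

>>> step_arm --targets "-1 0 0 0.08 0 0 0;-1 -0.05 -0.06 0.12 0 -0.1 -0.1;-1 -0.1 -0.12 0.12 0 -0.2 -0.2;-1 -0.15 -0.18 0.12 0.01 -0.3 -0.28;-1 -0.2 -0.24 0.12 0.01 -0.4 -0.36;-1 -0.25 -0.3 0.12 0.02 -0.5 -0.45;-1 -0.3 -0.36 0.1 0.02 -0.6 -0.54;-1 -0.35 -0.42 0.06 0.02 -0.7 -0.63;-1 -0.395 -0.475 0 0.02 -0.79 -0.72;-1 -0.395 -0.475 -0.038 0.02 -0.79 -0.72"

```text
clock: 6.68
eef_pos: [0.3695, -0.1387, 0.233]
tool_rot: [0.222, 0.929, -0.012, 0.297]
ft_force: [-0.2, 0.7, -3.9]
grip_width: 0.0272
grasp_force: 59.9
```

>>> step_arm --targets "-1 0 0 0 0 0 0;-1 0 0 0 0 0 0"

```text
clock: 6.85
eef_pos: [0.3771, -0.1386, 0.2396]
tool_rot: [0.219, 0.929, -0.011, 0.299]
ft_force: [-0.1, -0.6, 0.1]
grip_width: 0.0273
grasp_force: 59.8
```

```bash
python3 - <<'E'
from go import *
import cv2
o=bot.get_obs();print(o['clock'],o['joint_pos'],o['eef_pos'],o['tool_rot'],o['grip_width'])
x=np.load("sel.npy");delta(x,.2,.07,o=o)
i=bot.camera_info("wrist");im=bot.camera("wrist");np.save("w3.npy",i["pose"]);cv2.imwrite("pics/w3full.png",im[:,:,::-1])
I["wrist"]=i;u,v=proj("wrist",pts(x)["top"]);print(u,v);X,Y=int(u)-100,max(0,int(v)-70);print(X,Y)
for k,p in pts(x).items():print(k,proj("wrist",p))
cv2.imwrite("pics/w3.png",cv2.resize(im[Y:Y+150,X:X+200,::-1],None,fx=4,fy=4,interpolation=cv2.INTER_CUBIC))
E
```

```text
6.85 [-0.4168 -0.4196 -0.7487  0.6391  0.0854  0.0719] [ 0.3771 -0.1386  0.2396] [ 0.2185  0.9288 -0.0107  0.2991] 0.027345495468260664
shift [ 0.0015 -0.0004  0.0009] turn [ 0.0023 -0.0047 -0.0004] tgt [ 0.3778 -0.1388  0.24  ]
322.07414029656366 207.58293551921508
222 137
top [322.0741 207.5829]
long [276.9102 211.9689]
short [328.7744 235.3269]
ptr [320.8921 224.733 ]
```

View pics/w3.png

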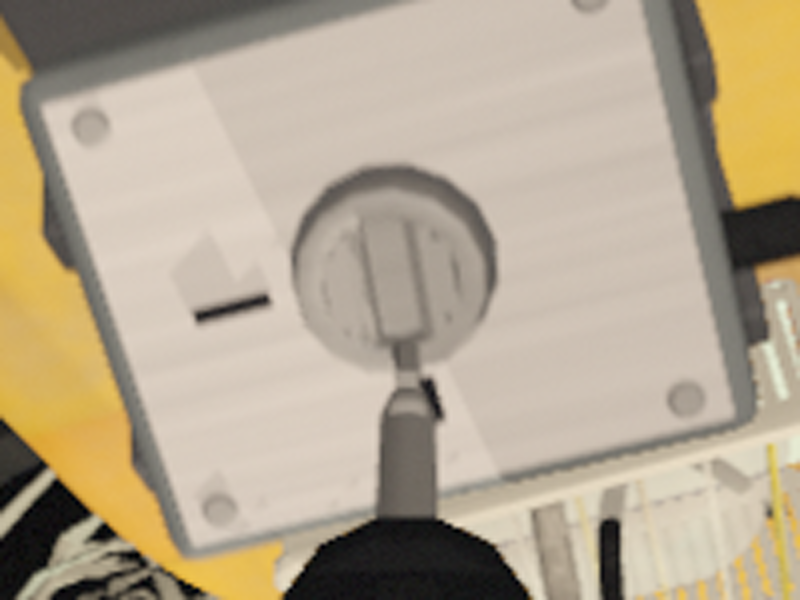

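This close view shows the slot channel from about (373,218) to (402,335) in the crop, tilted about 12° from image vertical. The long mark runs from (195,318) to (270,297), the visible part of the short mark is near (432,398), and the blade tip is near (405,345). I'll refit the pose and turn angle from these.

```bash
cat > fit.py <<'E'
from go import *
I["w3"]=dict(I["wrist"],pose=np.load("w3.npy"))
c=lambda a,b:(222+a/4,137+b/4)
ob=[("side","long",(360.2,367.5)),("side","short",(378.7,343.5)),("scene","long",(353,198)),("scene","short",(335.4,193.6)),
("w1","short",(93,157)),("w3","la",c(195,318)),("w3","lb",c(270,297)),("w3","mid",c(396,277)),("w3","sa",c(374,218)),("w3","sb",c(402,336))]
def P(x):
    n,up,r=frame(x[3]);s=np.cos(x[6])*up+np.sin(x[6])*r;q=pts(x);m=x[:3]+.011*n
    q.update(la=q["long"]+x[7]*r,lb=q["long"]-x[7]*r,mid=m,sa=m-.013*s,sb=m+.013*s);return q
res=lambda x:np.concatenate([proj(n,P(x)[k])-v for n,k,v in ob])
s=least_squares(res,np.r_[np.load("sel.npy")[:7],.007],loss="soft_l1",x_scale=.01)
if __name__=="__main__":
    print(s.x,np.degrees(s.x[[3,6]]));print(s.fun.reshape(-1,2));np.save("sel2.npy",s.x)
    o=bot.get_obs();tip=o['eef_pos']+R.from_quat(o['tool_rot']).apply([0,0,.113]);print("tip px",proj("w3",tip),c(405,345))
    delta(s.x,s.x[6],.02,o=o)
E
python3 fit.py
```

```text
[ 0.4805 -0.1679  0.0863 -0.1654  0.0343  0.0287  0.0588  0.0081] [-9.4793  3.37  ]
[[ 0.6024 -0.8469]
 [-0.0173 -0.3015]
 [-1.3116  0.1893]
 [-0.5441  0.3244]
 [ 0.021  -0.0698]
 [-0.4035 -0.5166]
 [-0.3172 -0.2017]
 [-1.5673  0.3516]
 [ 0.1967 -0.9903]
 [ 0.5769  1.2975]]
tip px [322.8121 238.2371] (323.25, 223.25)
shift [ 0.0455 -0.0316 -0.0869] turn [-0.096   0.0239  0.2691] tgt [ 0.4024 -0.1549  0.1993]
```

>>> step_arm --targets "-1 0.02 -0.016 -0.035 -0.05 0.012 0.14;-1 0.046 -0.032 -0.07 -0.096 0.024 0.269;-1 0.046 -0.032 -0.087 -0.096 0.024 0.269;-1 0.046 -0.032 -0.087 -0.096 0.024 0.269;-1 0.046 -0.032 -0.087 -0.096 0.024 0.269"

```text
clock: 7.32
eef_pos: [0.4039, -0.1549, 0.1997]
tool_rot: [0.106, 0.948, -0.016, 0.3]
ft_force: [0.7, -0.6, -1.2]
grip_width: 0.0278
grasp_force: 59.7
```

```bash
python3 - <<'E'
from fit import *
import cv2
x=np.load("sel2.npy");o=bot.get_obs();print(o['clock'],o['joint_pos'],o['ft_force']);delta(x,x[6],.02,o=o)
i=bot.camera_info("wrist");im=bot.camera("wrist");np.save("w4.npy",i["pose"]);I["wrist"]=i
rot=R.from_quat(o['tool_rot'])
for a in(.008,0,-.008):print("tip",proj("wrist",o['eef_pos']+rot.apply([a,0,.113])))
q=P(x);[print(k,proj("wrist",q[k])) for k in("mid","sa","sb","la","lb","short")]
u,v=proj("wrist",q["mid"]);X,Y=int(u)-80,int(v)-50;print(X,Y)
cv2.imwrite("pics/w4.png",cv2.resize(im[Y:Y+120,X:X+160,::-1],None,fx=5,fy=5,interpolation=cv2.INTER_CUBIC))
E
```

```text
7.3167 [-0.4986 -0.2848 -0.7864  0.485   0.1892 -0.2189] [ 0.6778 -0.5881 -1.1918]
shift [-0.0029  0.0001 -0.0008] turn [ 0.0003 -0.0003 -0.002 ] tgt [ 0.4024 -0.1549  0.1993]
tip [320.7492 218.5309]
tip [320.7606 230.6706]
tip [320.7718 242.5779]
mid [320.2932 222.3338]
sa [320.2967 203.239 ]
sb [320.2898 240.8636]
la [258.8898 220.9737]
lb [282.2818 219.6946]
short [322.7483 256.5077]
240 172
```

View pics/w4.png

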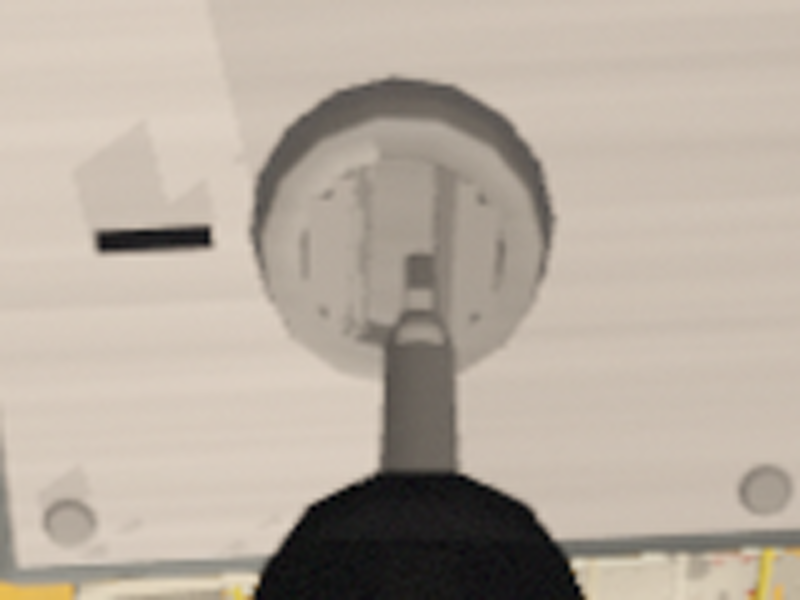

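The blade's near corner is at crop (419,257), which is 323.8 px across. The slot's centre is at about crop x 404, or 320.9 px. So I need about 1.8 mm towards the long mark and 2 mm downhill before going in.

```bash
python3 - <<'E'
from go import *
x=np.load("sel2.npy");n,up,r=frame(x[3]);off=r*.00175-up*.002
for h in(.02,.012,.006,.002):delta(x,x[6],h,off)
print(n,up,r)
E
```

```text
shift [-0.0067 -0.0028 -0.0041] turn [ 0.0011  0.0012 -0.002 ] tgt [ 0.4024 -0.1549  0.1993]
shift [ 0.0024 -0.0043 -0.0172] turn [ 0.0011  0.0012 -0.002 ] tgt [ 0.407  -0.1556  0.1928]
shift [ 0.0092 -0.0055 -0.027 ] turn [ 0.0011  0.0012 -0.002 ] tgt [ 0.4104 -0.1562  0.1879]
shift [ 0.0137 -0.0062 -0.0336] turn [ 0.0011  0.0012 -0.002 ] tgt [ 0.4126 -0.1566  0.1846]
[-0.5657  0.0945  0.8192] [ 0.808  -0.1349  0.5736] [-0.1647 -0.9863 -0.    ]
```

>>> step_arm --targets "-1 -0.0067 -0.0028 -0.0041 0 0 0;-1 -0.0067 -0.0028 -0.0041 0 0 0;-1 0.0024 -0.0043 -0.0172 0 0 0;-1 0.006 -0.005 -0.022 0 0 0;-1 0.0092 -0.0055 -0.027 0 0 0;-1 0.0092 -0.0055 -0.027 0 0 0;-1 0.0092 -0.0055 -0.027 0 0 0"

```text
clock: 7.95
eef_pos: [0.4062, -0.1575, 0.1848]
tool_rot: [0.107, 0.948, -0.016, 0.3]
ft_force: [0.1, 0.3, -0.3]
grip_width: 0.0273
grasp_force: 59.8
```

```bash
python3 - <<'E'
from go import *
x=np.load("sel2.npy");n,up,r=frame(x[3]);o=bot.get_obs();F=o['ft_force']
e=o['eef_pos']-target(x,x[6],0)[0];print("h",e@n,"up",e@up,"r",e@r,"F n,up,r",F@n,F@up,F@r,o['ft_torque'])
E
```

```text
h 0.005710265443335607 up -0.004899614748782514 r 0.001977730959677054 F n,up,r -0.2895509039246614 -0.11925536076346267 -0.28230088593794395 [0.1486 0.6987 0.0476]
```

>>> step_arm --targets "-1 0.004 -0.0007 0.0029 0 0 0;-1 0.004 -0.0007 0.0029 0 0 0;-1 0.0063 -0.001 -0.0004 0 0 0;-1 0.0085 -0.0014 -0.0037 0 0 0;-1 0.0085 -0.0014 -0.0037 0 0 0;-1 0.0085 -0.0014 -0.0037 0 0 0"

```text
clock: 8.45
eef_pos: [0.4104, -0.1582, 0.1826]
tool_rot: [0.107, 0.948, -0.016, 0.3]
ft_force: [0.4, -0.1, -1.6]
grip_width: 0.0276
grasp_force: 59.8
```

```bash
cat > st.py <<'E'
from go import *
x=np.load("sel2.npy");n,up,r=frame(x[3]);o=bot.get_obs();F=o['ft_force']
e=o['eef_pos']-target(x,x[6],0)[0];T=np.array(o['ft_torque'])
q=target(x,x[6],0)[1];rv=(R.from_quat(o['tool_rot'])*q.inv()).as_rotvec()
print(o['clock'],"h,up,r mm",np.array([e@n,e@up,e@r])*1e3,"F n,up,r",F@n,F@up,F@r,"T",T@n,T@up,T@r,"turn cw deg",np.degrees(-rv@n),"tilt",np.degrees([rv@up,rv@r]),"j6",o['joint_pos'][5],o['grip_width'])
E
python3 st.py
```

```text
8.45 h,up,r mm [ 1.4639 -2.6975  2.0141] F n,up,r -1.5699728514888138 -0.5541663115377524 -0.007709710522282971 T 0.02627733313380832 0.04871751447631353 -0.7465886582374961 turn cw deg 0.013500359269422743 tilt [-0.0137 -0.091 ] j6 -0.2156949211030851 0.02757672899493027
```

>>> step_arm --targets "-1 0.0011 -0.0002 -0.0016 0 0 0;-1 0.0023 -0.0004 -0.0033 0 0 0;-1 0.0023 -0.0004 -0.0033 0 0 0"

```text
clock: 8.7
eef_pos: [0.4117, -0.1586, 0.1813]
tool_rot: [0.107, 0.948, -0.016, 0.3]
ft_force: [-0.8, -0.8, -0.2]
grip_width: 0.0276
grasp_force: 60.4
```

```bash
python3 st.py
```

```text
8.7 h,up,r mm [-0.3678 -2.3099  2.1229] F n,up,r 0.1800429823843932 -0.6546389404168593 0.9466487109174427 T 0.005079788175744863 0.05973138778336347 -0.7751298821360645 turn cw deg 0.009051871774143714 tilt [-0.0287 -0.0494] j6 -0.21451367664133528 0.027577655631668148
```

>>> step_arm --targets "-1 0 0.0005 0 0.068 -0.0113 -0.098;-1 0 0.001 0 0.136 -0.0227 -0.197;-1 0 0.0015 0 0.204 -0.034 -0.295;-1 0 0.002 0 0.272 -0.0454 -0.393;-1 0 0.0025 0 0.34 -0.0567 -0.492;-1 0 0.003 0 0.407 -0.068 -0.59;-1 0 0.0037 -0.0005 0.475 -0.0794 -0.688;-1 0 0.0044 -0.0009 0.543 -0.0907 -0.786;-1 0 0.0044 -0.0009 0.566 -0.0945 -0.819;-1 0 0.0044 -0.0009 0.566 -0.0945 -0.819"

```text
clock: 9.53
eef_pos: [0.4121, -0.1565, 0.1813]
tool_rot: [0.461, 0.835, 0.1, 0.284]
ft_force: [-1.1, 0.6, 0.7]
grip_width: 0.0274
grasp_force: 60.1
```

```bash
python3 st.py
```

```text
9.5333 h,up,r mm [-0.3664 -2.3013  0.0418] F n,up,r 1.2526123896354213 -0.5137828704019366 -0.4241462021949568 T 0.053217904159411605 -0.0019003076183424824 -0.5300418966388292 turn cw deg 45.01570394956361 tilt [0.0243 0.0064] j6 0.576266698446157 0.027422298306137533
```

The torque of 0.053 N m about the normal matches the selector's friction, so it is turning. I'll go on to 90°.

>>> step_arm --targets "-1 0.0002 0.0005 0 0.068 -0.0113 -0.098;-1 0.0003 0.001 0 0.136 -0.0227 -0.197;-1 0.0005 0.0015 0 0.204 -0.034 -0.295;-1 0.0007 0.002 0 0.272 -0.0454 -0.393;-1 0.0009 0.0025 0.0003 0.34 -0.0567 -0.492;-1 0.001 0.003 0.0003 0.407 -0.068 -0.59;-1 0.0012 0.0035 0.0005 0.475 -0.0794 -0.688;-1 0.0015 0.004 0.0006 0.543 -0.0907 -0.786;-1 0.0015 0.004 0.0006 0.566 -0.0945 -0.819;-1 0.0015 0.004 0.0006 0.566 -0.0945 -0.819"

```text
clock: 10.37
eef_pos: [0.4134, -0.1553, 0.1822]
tool_rot: [0.745, 0.595, 0.201, 0.225]
ft_force: [1.6, -2.0, -0.7]
grip_width: 0.0271
grasp_force: 59.7
```

```bash
python3 st.py
```

```text
10.3667 h,up,r mm [-0.2817 -0.9438 -1.3932] F n,up,r -1.666795904060312 1.121505236066155 1.666580667478844 T 0.080856365676344 -0.5434120643353622 -0.06460866225178129 turn cw deg 89.9580540047254 tilt [0.0817 0.135 ] j6 1.366671319205028 0.027078582433103977
```

>>> step_arm --targets "-1 0 0.0002 0 0.05 -0.0084 -0.073;-1 0 0.0005 0 0.1 -0.0168 -0.146;-1 0 0.0008 0 0.15 -0.025 -0.218;-1 0 0.001 0 0.2 -0.0336 -0.291;-1 0 0.001 0 0.2 -0.0336 -0.291"

```text
clock: 10.78
eef_pos: [0.4137, -0.1551, 0.1825]
tool_rot: [0.82, 0.485, 0.231, 0.195]
ft_force: [3.1, -2.8, -0.7]
grip_width: 0.0273
grasp_force: 59.6
```

```bash
python3 st.py
```

```text
10.7833 h,up,r mm [-0.1701 -0.4949 -1.6651] F n,up,r -2.5477004428093304 2.5020094014708505 2.282868178617379 T 0.09003635970067139 -0.8094306900624475 0.34397635382324965 turn cw deg 105.91353749989386 tilt [0.1274 0.2399] j6 1.6472311194203662 0.027307657965275456
```

>>> step_arm --targets "-1 0 0 0 0.025 -0.0042 -0.036;-1 0 0 0 0.05 -0.0084 -0.073;-1 0 0 0 0.05 -0.0084 -0.073"

```text
clock: 11.03
eef_pos: [0.4138, -0.1551, 0.1826]
tool_rot: [0.836, 0.457, 0.237, 0.188]
ft_force: [4.1, -3.7, -1.5]
grip_width: 0.0271
grasp_force: 59.5
```

```bash
python3 st.py
```

```text
11.0333 h,up,r mm [-0.1239 -0.3475 -1.6629] F n,up,r -3.8935263870110206 2.9392765073383984 2.9503933377701363 T 0.04174412067322276 -0.907892445224371 0.4436920847688885 turn cw deg 109.81383773177066 tilt [0.1447 0.2656] j6 1.7156204148179957 0.027106919520780936
```

>>> step_arm --targets "-1 0 0 0 0.025 -0.0042 -0.036;-1 0 0 0 0.05 -0.0084 -0.073;-1 0 0 0 0.05 -0.0084 -0.073"

```text
clock: 11.28
eef_pos: [0.4139, -0.1551, 0.1827]
tool_rot: [0.852, 0.428, 0.244, 0.18]
ft_force: [3.4, -2.9, -2.8]
grip_width: 0.0272
grasp_force: 59.6
```

```bash
python3 st.py
```

```text
11.2833 h,up,r mm [-0.1194 -0.2137 -1.6764] F n,up,r -4.453268061899806 1.5011940408193312 2.308847699578315 T 0.1734282990475384 -0.8807938871576896 0.5929063852570072 turn cw deg 113.79287136874932 tilt [0.1649 0.2889] j6 1.7854152570848278 0.02715804852319517
```

>>> step_arm --targets "-1 0 0 0 0.025 -0.0042 -0.036;-1 0 0 0 0.05 -0.0084 -0.073;-1 0 0 0 0.05 -0.0084 -0.073"

```text
clock: 11.53
eef_pos: [0.414, -0.1549, 0.1828]
tool_rot: [0.866, 0.398, 0.25, 0.171]
ft_force: [4.6, -3.6, -2.0]
grip_width: 0.0277
grasp_force: 59.6
```

```bash
python3 st.py
```

```text
11.5333 h,up,r mm [-0.1393 -0.1207 -1.8545] F n,up,r -4.5496173868699925 3.038157383601982 2.8028969908108525 T 0.26832553834818396 -0.7976402807681321 0.5752254322294834 turn cw deg 117.76711428776261 tilt [0.197  0.2829] j6 1.8551898725768454 0.02769711930121271
```

>>> step_arm --targets "-1 0 0 0 0.025 -0.0042 -0.036;-1 0 0 0 0.05 -0.0084 -0.073;-1 0 0 0 0.05 -0.0084 -0.073"

```text
clock: 11.78
eef_pos: [0.4141, -0.1549, 0.1828]
tool_rot: [0.879, 0.368, 0.256, 0.162]
ft_force: [6.2, -3.5, -2.1]
grip_width: 0.0272
grasp_force: 59.6
```

```bash
python3 st.py
```

```text
11.7833 h,up,r mm [-0.1431 -0.0205 -1.8326] F n,up,r -5.56231738356883 4.302902566718495 2.399069477271629 T 0.47212917611214456 -0.817478307434163 0.6623650570185403 turn cw deg 121.72666964524886 tilt [0.2069 0.3115] j6 1.9246944596389113 0.02721497675880778
```

The torque climbs steeply to 0.47 N m, so the selector is at its stop. I'll back off within the play and withdraw.

>>> step_arm --targets "-1 0 0 0 -0.09 0.015 0.13;-1 0 0 0 -0.188 0.0315 0.273;-1 0 0 0 -0.188 0.0315 0.273;-1 -0.0113 0.002 0.0164 -0.188 0.0315 0.273;-1 -0.0226 0.004 0.0328 -0.188 0.0315 0.273;-1 -0.0452 0.0075 0.0655 -0.188 0.0315 0.273;-1 -0.0792 0.0132 0.1147 -0.188 0.0315 0.273;-1 -0.0792 0.0132 0.1147 -0.188 0.0315 0.273;-1 -0.0792 0.0132 0.1147 -0.188 0.0315 0.273"

```text
clock: 12.53
eef_pos: [0.3726, -0.1472, 0.2392]
tool_rot: [0.825, 0.477, 0.233, 0.192]
ft_force: [-0.3, -0.6, -1.9]
grip_width: 0.0274
grasp_force: 60.6
```

```bash
python3 st.py; python3 - <<'E'
from go import *
import cv2
x=np.load("sel2.npy");n,up,r=frame(x[3]);i=bot.camera_info("wrist");I["wrist"]=i;im=bot.camera("wrist");cv2.imwrite("pics/w5.png",im[:,:,::-1])
c=x[:3]+.0135*n
# selector angle: rectify the disc top (0.2 mm/px; up panel = image up, right mark = image right), print coarse luminance
N=44;g=np.linspace(-.022,.022,N);A=np.array([[proj("wrist",c+a*r+b*up) for a in g] for b in g[::-1]],np.float32)
t=cv2.cvtColor(cv2.remap(im,A[...,0],A[...,1],cv2.INTER_AREA if 0 else cv2.INTER_LINEAR),cv2.COLOR_RGB2GRAY)
ch=" .:-=+*#%@"[::-1]
for row in t[::2]:print("".join(ch[min(9,v//24)] for v in row))
E
```

```text
12.5333 h,up,r mm [70.249  -2.2343 -2.6351] F n,up,r -1.3912114915289355 -1.2563726937075421 0.6325485810281052 T 0.027458644938049444 -0.037235813099809334 -0.7759587722713146 turn cw deg 107.03156814872597 tilt [0.0921 0.1165] j6 1.6217145356990543 0.027383957849697178
............................................
............::::--===-::....................
........:-+*****+==-::--===-:...............
:...::-++++++==----::::::::::--:............
...:-+*+++=-----------------::::::..........
..:=++++=--------------------::::::.........
.-+*++=-::----=------::::::-----:::::.......
:**+++-:-------------::--------::::::::.....
=*+++-:----==========--====-------:::::.....
+*++-:-------------------------===-::::.....
+++=-:--------------------------=+=----:...-
+++=-:--------------------------=+%%%%%%#:.=
+*+=-:---=----------------------=+++++*+=...
=*++-----=====================-===-----:....
-+*++------=======-=-=-.......:++++++=-:..::
:-+*++--------------------::::-=++++---=++==
..:=*++-------=---------:::::-::::-=---++=--
....-**+=----------------::::::::--:..:==---
.....:-=*+=-------------::::::---:......:===
........:-=++==---------------::..........:=
..:.:...:..:::--====---::::::...............
............................................
```

The rectified view shows the slot lying along the right-hand direction, with the black pointer at the right. Next I'll return to the original pose above the stand.

```bash
cat > back.py <<'E'
from go import *
q=R.from_quat([-.0618,.9981,0,.0015])
o=bot.get_obs();rv=(q*R.from_quat(o['tool_rot']).inv()).as_rotvec()
print(o['clock'],o['eef_pos'],"shift to above",(np.array([.5773,.0988,.265])-o['eef_pos'])/.5,"turn",rv/(np.pi/4),"tip",o['eef_pos']+R.from_quat(o['tool_rot']).apply([0,0,.113]),"F",o['ft_force'])
E
python3 back.py
```

```text
12.5833 [ 0.3724 -0.1469  0.2379] shift to above [0.4098 0.4915 0.0541] turn [-0.7785  0.5601  2.7149] tip [ 0.4363 -0.1576  0.1454] F [ 1.1413 -0.6532 -0.8594]
```

>>> step_arm --targets "-1 0 0.02 0.06 -0.035 0.025 0.125;-1 0 0.04 0.12 -0.07 0.05 0.25;-1 0 0.06 0.16 -0.105 0.075 0.37;-1 0 0.08 0.16 -0.14 0.1 0.49;-1 0 0.1 0.16 -0.175 0.125 0.61;-1 0 0.12 0.16 -0.21 0.15 0.73;-1 0.02 0.14 0.16 -0.24 0.175 0.85;-1 0.04 0.16 0.16 -0.26 0.187 0.905"

```text
clock: 13.25
eef_pos: [0.3931, -0.0669, 0.3165]
tool_rot: [0.598, 0.769, 0.174, 0.144]
ft_force: [0.9, -0.7, -1.9]
grip_width: 0.0275
grasp_force: 60.3
```

>>> step_arm --targets "-1 0.03 0.03 0 -0.035 0.025 0.125;-1 0.06 0.06 0 -0.07 0.05 0.25;-1 0.09 0.09 0 -0.105 0.075 0.37;-1 0.12 0.12 0 -0.14 0.1 0.49;-1 0.15 0.15 0 -0.175 0.125 0.61;-1 0.17 0.17 0 -0.21 0.15 0.73;-1 0.19 0.18 0 -0.24 0.175 0.85;-1 0.2 0.2 0 -0.26 0.187 0.905;-1 0.2 0.2 0 -0.26 0.187 0.905"

```text
clock: 14.0
eef_pos: [0.4941, 0.0347, 0.3153]
tool_rot: [0.287, 0.95, 0.094, 0.077]
ft_force: [-0.4, 0.7, -0.8]
grip_width: 0.0274
grasp_force: 60.3
```

```bash
python3 back.py
```

```text
14.0 [0.4941 0.0347 0.3153] shift to above [ 0.1663  0.1283 -0.1007] turn [-0.2577  0.1804  0.8997] tip [0.5167 0.0498 0.2057] F [-0.4245  0.6926 -0.8069]
```

Now the final third, keeping height until aligned.

>>> step_arm --targets "-1 0.03 0.02 0 -0.035 0.025 0.125;-1 0.06 0.04 0 -0.07 0.05 0.25;-1 0.09 0.06 0 -0.105 0.075 0.37;-1 0.12 0.09 0 -0.14 0.1 0.49;-1 0.14 0.11 0 -0.175 0.125 0.61;-1 0.166 0.128 0 -0.21 0.15 0.73;-1 0.166 0.128 0 -0.24 0.17 0.85;-1 0.166 0.128 0 -0.258 0.18 0.9;-1 0.166 0.128 -0.06 -0.258 0.18 0.9;-1 0.166 0.128 -0.06 -0.258 0.18 0.9"

```text
clock: 14.83
eef_pos: [0.5726, 0.0965, 0.2805]
tool_rot: [-0.06, 0.998, 0.0, -0.003]
ft_force: [-1.1, -0.3, -3.5]
grip_width: 0.0274
grasp_force: 60.3
```

```bash
python3 - <<'E'
from back import *
import cv2
# compare tip crops with the picture after the first lift is impossible to view: find blade tip by bright-gray column in difference images
for n in("side","scene"):
    im=bot.camera(n);cv2.imwrite(f"pics/{n}_b.png",im[:,:,::-1])
    ref=cv2.imread(f"pics/{n}0.png")[:,:,::-1]
    t=o['eef_pos']-[0,0,.113];u,v=proj(n,t);U,V=int(u),int(v);print(n,u,v)
    d=np.abs(im.astype(int)-ref).sum(2)[V-30:V+8,U-12:U+13]
    for k in range(0,38,2):
        c=np.where(d[k]>90)[0];print(V-30+k,(c.min()+U-12,c.max()+U-12,len(c)) if len(c) else None)
E
```

```text
14.8333 [0.5726 0.0965 0.2805] shift to above [ 0.0095  0.0046 -0.0311] turn [-0.0006 -0.0106  0.0035] tip [0.572  0.0966 0.1675] F [-1.0899 -0.2729 -3.5009]
side 398.1201504216681 217.8465513314879
187 (np.int64(386), np.int64(403), 11)
189 (np.int64(386), np.int64(403), 11)
191 (np.int64(386), np.int64(403), 12)
193 (np.int64(386), np.int64(403), 12)
195 (np.int64(386), np.int64(403), 12)
197 (np.int64(386), np.int64(402), 10)
199 (np.int64(386), np.int64(402), 10)
201 (np.int64(386), np.int64(402), 11)
203 (np.int64(386), np.int64(402), 11)
205 (np.int64(386), np.int64(402), 11)
207 (np.int64(386), np.int64(402), 11)
209 (np.int64(386), np.int64(389), 4)
211 (np.int64(386), np.int64(402), 9)
213 (np.int64(386), np.int64(406), 15)
215 (np.int64(386), np.int64(407), 18)
217 (np.int64(386), np.int64(407), 17)
219 (np.int64(392), np.int64(408), 17)
221 (np.int64(392), np.int64(408), 17)
223 (np.int64(392), np.int64(408), 17)
scene 233.97873607557045 205.0482299529335
175 None
177 None
179 None
181 None
183 None
185 None
187 None
189 None
191 None
193 None
195 None
197 None
199 (np.int64(230), np.int64(232), 3)
201 (np.int64(226), np.int64(235), 10)
203 (np.int64(225), np.int64(237), 13)
205 (np.int64(225), np.int64(239), 15)
207 (np.int64(225), np.int64(239), 15)
209 (np.int64(222), np.int64(239), 16)
211 (np.int64(225), np.int64(240), 16)
```

>>> step_arm --targets "-1 0.0095 0.0046 -0.033 0 0 0;-1 0.0095 0.0046 -0.037 0 0 0;-1 0.0095 0.0046 -0.037 0 -0.01 0.003;-1 0.0095 0.0046 -0.037 0 -0.01 0.003"

```text
clock: 15.27
eef_pos: [0.5807, 0.0989, 0.2711]
tool_rot: [-0.062, 0.998, 0.001, 0.009]
ft_force: [0.8, 0.3, -1.9]
grip_width: 0.0276
grasp_force: 60.4
```

```bash
python3 - <<'E'
from back import *
import cv2
t=cv2.imread("pics/t1.png")
for n,X,Y,k,(a,b,w,h) in(("side",359,153,0,(34,40,16,36)),("scene",192,141,1,(32,44,16,34))):
    old=cv2.resize(t[:,400*k:400*k+400],(80,110),interpolation=cv2.INTER_AREA)
    im=bot.camera(n)[:,:,::-1];new=im[Y:Y+110,X:X+80]
    up=lambda z:cv2.resize(z,None,fx=4,fy=4,interpolation=cv2.INTER_CUBIC)
    m=cv2.matchTemplate(up(new),up(old)[4*b:4*(b+h),4*a:4*(a+w)],cv2.TM_CCOEFF_NORMED);_,s,_,l=cv2.minMaxLoc(m);print(n,"px shift",l[0]/4-a,l[1]/4-b,s, "abs diff of blade patch",np.abs(old.astype(int)-new)[b:b+h,a:a+w].mean())
E
```

```text
15.2667 [0.5807 0.0989 0.2711] shift to above [-0.0068 -0.0002 -0.0123] turn [-0.0036  0.0188  0.0003] tip [0.5827 0.0993 0.1582] F [ 0.7982  0.3073 -1.9184]
side px shift 2.75 -1.5 0.8253341913223267 abs diff of blade patch 20.51388888888889
scene px shift -1.0 -0.25 0.8376160860061646 abs diff of blade patch 15.003063725490197
```

>>> step_arm --targets "-1 -0.0072 -0.0002 -0.018 -0.004 0.015 0;-1 -0.0072 -0.0002 -0.018 -0.004 0.015 0;-1 -0.0072 -0.0002 -0.018 -0.004 0.015 0;-1 -0.0072 -0.0002 -0.018 -0.004 0.015 0"

```text
clock: 15.7
eef_pos: [0.5769, 0.099, 0.2608]
tool_rot: [-0.062, 0.998, -0.0, 0.002]
ft_force: [0.1, -0.4, -0.9]
grip_width: 0.0275
grasp_force: 60.4
```

```bash
cat > cmp.py <<'E'
from back import *
import cv2
t=cv2.imread("pics/t1.png")
for n,X,Y,k,(a,b,w,h) in(("side",359,153,0,(34,40,16,36)),("scene",192,141,1,(32,44,16,34))):
    old=cv2.resize(t[:,400*k:400*k+400],(80,110),interpolation=cv2.INTER_AREA)
    im=bot.camera(n)[:,:,::-1];new=im[Y:Y+110,X:X+80];cv2.imwrite(f"pics/{n}_c.png",im)
    up=lambda z:cv2.resize(z,None,fx=4,fy=4,interpolation=cv2.INTER_CUBIC)
    m=cv2.matchTemplate(up(new),up(old)[4*b:4*(b+h),4*a:4*(a+w)],cv2.TM_CCOEFF_NORMED);_,s,_,l=cv2.minMaxLoc(m);print(n,"px shift",l[0]/4-a,l[1]/4-b,s, "abs diff of blade patch",np.abs(old.astype(int)-new)[b:b+h,a:a+w].mean())
E
python3 cmp.py
```

```text
15.7 [0.5769 0.099  0.2608] shift to above [ 0.0008 -0.0004  0.0084] turn [ 0.0008  0.0013 -0.0002] tip [0.5773 0.0989 0.1478] F [ 0.1336 -0.4101 -0.8641]
side px shift 0.0 0.25 0.9848963022232056 abs diff of blade patch 3.294560185185185
scene px shift -0.25 0.0 0.982208788394928 abs diff of blade patch 4.603553921568627
```

The blade is where it was after the first lift, to within 0.25 px, so nothing slipped. Lowering now.

>>> step_arm --targets "-1 0.0008 0 -0.05 0 0 0;-1 0.0008 0 -0.1 0 0 0;-1 0.0008 0 -0.15 0 0 0;-1 0.0008 0 -0.2 0 0 0;-1 0.0008 0 -0.24 0 0 0;-1 0.0008 0 -0.26 0 0 0;-1 0.0008 0 -0.27 0 0 0;-1 0.0008 0 -0.27 0 0 0;-1 0.0008 0 -0.27 0 0 0"

```text
clock: 16.55
eef_pos: [0.5782, 0.0991, 0.127]
tool_rot: [-0.062, 0.998, -0.0, 0.003]
ft_force: [0.3, -0.6, -0.0]
grip_width: 0.0274
grasp_force: 60.4
```

>>> step_arm --targets "-1 0 0 -0.002 0 0 0;-1 0 0 -0.004 0 0 0;-1 0 0 -0.005 0 0 0;-1 0 0 -0.005 0 0 0"

```text
clock: 16.88
eef_pos: [0.5777, 0.099, 0.124]
tool_rot: [-0.062, 0.998, -0.0, 0.003]
ft_force: [0.4, -0.5, -0.7]
grip_width: 0.0269
grasp_force: 60.4
```

>>> step_arm --targets "-1 0 0 -0.001 0 0 0;-1 0 0 -0.002 0 0 0;-1 0 0 -0.003 0 0 0;-1 0 0 -0.003 0 0 0"

```text
clock: 17.22
eef_pos: [0.5776, 0.099, 0.1228]
tool_rot: [-0.062, 0.998, -0.0, 0.003]
ft_force: [-1.3, -0.4, 4.1]
grip_width: 0.0273
grasp_force: 61.1
```

Contact is at 4 N, so the shoulder is on the stand. I'll open and lift straight off.

>>> step_arm --targets "1 0 0 0 0 0 0;1 0 0 0 0 0 0;1 0 0 0 0 0 0;1 0 0 0 0 0 0;1 0 0 0 0 0 0;1 0 0 0 0 0 0;1 0 0 0 0 0 0;1 0 0 0 0 0 0"

```text
clock: 17.88
eef_pos: [0.5774, 0.099, 0.1219]
tool_rot: [-0.062, 0.998, -0.0, 0.002]
ft_force: [0.1, 0.7, 0.4]
grip_width: 0.0855
grasp_force: 0.0
```

>>> step_arm --targets "1 0 0 0.04 0 0 0;1 0 0 0.1 0 0 0;1 0 0 0.18 0 0 0;1 0 0 0.26 0 0 0;1 0 0 0.32 0 0 0;1 -0.1 0 0.32 0 0 0;1 -0.2 0 0.32 0 0 0;1 -0.28 0 0.32 0 0 0;1 -0.28 0 0.32 0 0 0;1 -0.28 0 0.32 0 0 0"

```text
clock: 18.72
eef_pos: [0.4338, 0.0988, 0.2827]
tool_rot: [-0.062, 0.998, -0.0, 0.002]
ft_force: [-0.8, -0.3, -0.4]
grip_width: 0.0852
grasp_force: 0.0
```

```bash
python3 - <<'E'
from go import *
import cv2
for n,(x,y,w,h) in dict(side=(370,200,60,70),scene=(205,180,60,80)).items():
    ref=cv2.imread(f"pics/{n}0.png");im=bot.camera(n)[:,:,::-1];cv2.imwrite(f"pics/{n}_e.png",im)
    d=np.abs(ref.astype(int)-im).sum(2);print(n,"stand+driver region changed px",(d[y:y+h,x:x+w]>90).sum(),"of",w*h)
    m=(cv2.morphologyEx((d>90).astype(np.uint8),cv2.MORPH_OPEN,np.ones((3,3))))
    k,l,s,c=cv2.connectedComponentsWithStats(m);print([s[j].tolist() for j in range(1,k) if s[j][4]>15])
    dark=lambda z:(z[y:y+h,x:x+w].max(2)<45)
    for z in(ref,im):
        r=np.argwhere(dark(z));print("dark",len(r),r.mean(0)+[y,x],r.min(0)+[y,x],r.max(0)+[y,x])
print(bot.get_obs()['eef_pos'],bot.get_obs()['clock'])
E
```

```text
side stand+driver region changed px 650 of 4200
[[75, 0, 80, 229, 2175], [309, 0, 18, 18, 262], [302, 20, 48, 145, 4582], [26, 165, 85, 91, 2382], [371, 173, 22, 78, 874], [4, 177, 5, 8, 29], [116, 189, 14, 23, 180], [0, 199, 3, 14, 31], [23, 201, 58, 21, 306], [109, 201, 4, 5, 16], [317, 203, 57, 48, 712], [7, 209, 80, 55, 3168], [109, 218, 43, 22, 401], [140, 224, 5, 5, 23], [4, 229, 5, 5, 22], [331, 230, 16, 50, 633], [0, 242, 15, 9, 69], [101, 250, 20, 23, 296], [277, 253, 37, 9, 266], [348, 252, 6, 6, 25], [367, 254, 10, 9, 55], [126, 274, 54, 40, 1163], [0, 283, 49, 21, 743], [297, 297, 4, 6, 22], [315, 297, 14, 10, 73], [334, 297, 8, 6, 47], [248, 300, 45, 11, 386], [302, 305, 18, 49, 530]]
dark 898 [223.471  392.8252] [200 371] [251 408]
dark 595 [231.6824 399.5429] [211 391] [252 408]
scene stand+driver region changed px 78 of 4800
[[255, 0, 52, 43, 1718], [543, 0, 21, 167, 724], [571, 6, 11, 15, 115], [260, 17, 5, 5, 19], [565, 25, 9, 19, 118], [288, 42, 4, 6, 23], [256, 46, 57, 112, 4147], [560, 48, 10, 24, 145], [282, 120, 4, 5, 18], [302, 139, 4, 5, 17], [548, 156, 92, 4
[... 228 characters left out ...]
9], [519, 221, 121, 80, 5500], [496, 239, 28, 12, 171], [480, 243, 8, 4, 26], [341, 245, 28, 24, 371], [332, 266, 7, 6, 26], [299, 269, 6, 14, 63], [318, 277, 6, 5, 25], [632, 277, 8, 11, 55], [199, 278, 11, 26, 141], [340, 292, 45, 18, 305], [214, 303, 11, 16, 107], [461, 311, 72, 50, 1190], [292, 339, 26, 17, 307], [545, 362, 36, 13, 182], [450, 368, 21, 10, 115], [481, 376, 10, 17, 125], [496, 379, 5, 5, 22], [540, 387, 4, 7, 27], [549, 389, 9, 8, 65], [493, 391, 5, 5, 22], [563, 391, 6, 8, 34], [593, 402, 6, 7, 35], [618, 405, 11, 13, 95], [605, 406, 8, 8, 48]]
dark 656 [218.7607 229.2607] [185 205] [259 240]
dark 639 [217.939  229.6729] [185 214] [240 240]
[0.4377 0.0991 0.2827] 18.8167
```

The screwdriver is back: its dark span in side is rows 211–252, the same as at the start. The difference image also shows changes near the red screwdriver and the pliers, so I'll check the bystanders by template matching.

```bash
python3 - <<'E'
from go import *
import cv2
I["w1"]=dict(I["wrist"],pose=np.load("w1.npy"))
for nm,uv,z in(("red end",(205,35),.015),("red tip",(378,77),.008),("big tip",(487,245),.008),("big handle",(620,165),.02)):
    p=atz("w1",uv,z,I["w1"]);print(nm,p,"side",proj("side",p),"scene",proj("scene",p))
def m(n,box,r=6):
    x,y,w,h=box;a=cv2.imread(f"pics/{n}0.png");b=cv2.imread(f"pics/{n}_e.png")
    q=cv2.matchTemplate(b[y-r:y+h+r,x-r:x+w+r],a[y:y+h,x:x+w],cv2.TM_CCOEFF_NORMED);_,s,_,l=cv2.minMaxLoc(q);return l[0]-r,l[1]-r,round(s,3),"in place",round(float(q[r,r]),3)
print("glue",m("side",(364,288,20,32)),"block",m("side",(394,296,42,32)),"pliers",m("side",(280,292,26,52)),"pliers jaws",m("side",(294,292,16,24)),"pliers scene",m("scene",(322,262,52,38)),"box",m("side",(320,310,95,125)))
a=cv2.imread("pics/side0.png");b=cv2.imread("pics/side_e.png")
for z in(a,b):
    g=z[285:352,275:330].astype(int);red=(g[...,2]>120)&(g[...,1]<60);r=np.argwhere(red);print("red px",len(r),r.mean(0)+[285,275],r.min(0)+[285,275],r.max(0)+[285,275])
E
```

```text
red end [ 0.4004 -0.112   0.015 ] side [310.0684 356.5925] scene [362.0815 248.2718]
red tip [0.4161 0.048  0.008 ] side [317.7055 300.0654] scene [318.8607 284.3361]
big tip [0.5673 0.1903 0.008 ] side [382.4844 259.5959] scene [213.2653 299.0569]
big handle [0.467  0.2927 0.02  ] side [336.6187 233.1167] scene [215.0395 343.0455]
glue (0, 0, 0.999, 'in place', 0.999) block (0, 0, 0.999, 'in place', 0.999) pliers (0, 0, 0.882, 'in place', 0.882) pliers jaws (0, 0, 0.698, 'in place', 0.698) pliers scene (0, 0, 0.833, 'in place', 0.833) box (0, 0, 0.991, 'in place', 0.991)
red px 48 [318.375  290.4375] [313 284] [339 294]
red px 303 [334.6832 304.0594] [313 283] [351 315]
```

```bash
python3 -c "
from workcell import bot
print(bot.job_done())"
```

```text
the job is handed in; nothing more can be done
None
```

I turned the selector clockwise to its stop with the blade, with the pointer at the right-hand mark, and put the screwdriver back upright and fully down. I handed the job in at about 19 s with the glue bottle, pliers and wooden block unmoved; the red and big black screwdrivers, upright at the start, were already lying down on the table by 3.3 s, and I saw no sign that the arm touched them.

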